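# Close the saddle-checking jig and hold the hardness gauge on the test disc

### The arm

A 6-joint arm with a two-finger parallel gripper is mounted at the origin on the work surface. World frame = base frame: x ahead of the robot, y to its left, z up, the work surface at z = 0. Lengths are in m, angles in rad, forces in N, time in s.
With the tool pointing down it reaches from about 0.35 to 0.975 m from the base axis. Payload 4.9 kg.
Tool frame: the origin (TCP) lies on the centre line of the jaws, within the pads' length; the fingertips stand 17 mm ahead of it and the grasp point (between the pads) lies 2 mm behind it; x points along the fingers, y is the direction in which the jaws open and shut, and the axes are right-handed (so a half turn about x gives the same grasp; the last joint's range is limited). The gripper opens to 85 mm and grips with 20 to 120 N. Pads are 22 mm wide; open, the fingers measure 114 mm over their backs; the gripper's body (76 mm by 85 mm) begins 54 mm behind the grasp point. The pads swing forward as they close: fully open they stand 13 mm farther back than shut.
Start: joints at [-1.406, 0.053, 1.613, -0, 1.476, -0.119], TCP at [0.175, -0.6, 0.248] pointing down, gripper open.
Joint ranges: [-3.01, 3.01], [-1.01, 2.22], [0.06, 2.58], [-1.02, 4.17], [0.09, 2.62], [-3.14, 3.14]. Speed limits (rad/s): [2.57, 2.57, 3.14, 3.14, 3.14, 3.14].

### API

Orientations are given as a unit quaternion [w, x, y, z].
In Python, from plant import status, viewer, manip gives the robot as it stands.
- The arm moves only by the tool drive_tool, never from a script. Its argument "plan" is a list of rows, each a list of 4 numbers: the shift along the tool's x, y, z in m, then the turn about the tool's x in units of 8 degrees (1.0 is 8 degrees). A call has 1 to 12 rows; each row is the pose to reach, as a shift and turn from the pose commanded when the call began, along the tool's axes at that moment; what a row does not reach only later rows make up. A row lasts 1/10 s, in which the tool goes at most 50 mm and 8.59 degrees, less where a joint would pass 70% of its speed; a pose out of reach is approached as far as the arm can. A call with a gripper value outside its range is refused whole. "fingers" is the finger opening in m, from 0 to 0.0854, set as the call begins (left out, the last holds). The fingers move at their own pace and stop on an object; the grip force is fixed at half the most. Time passes only in rows, so rows that repeat a pose let the fingers close. It gives the time, the measured TCP pose, the force and the opening at its end, in the units of the state.
- status.state(): the state, without advancing time (a new reading comes with each control period).
- viewer.grab_frame(name): name is "side" or "top"; returns the picture (420x560x3 uint8, blue, green, red); there is no depth.
- viewer.calibration(name): a dict with "vfov" (degrees; the focal length in pixels is half the picture's height over the tangent of half this angle, whatever the lens; pixels are square), "cx", "cy" (the principal point, pixels), "k1" (the pictures are not rectified: a ray, as slopes to the right and down, at radius r is drawn at 1 + k1 r^2 times it, then the intrinsics apply), "rvec" (rotation vector, rad) and "tvec" (3), from world to camera coordinates, as OpenCV has them. Camera axes: x right, y down, z forward; pixel columns grow to the right and rows downward; lengths in m; the calibration is good to about 2 mm. A picture is of the moment at which its call begins. calibration takes no time and is no camera call.
- manip.job_done(): hands the job in, once; it reports no verdict.
The state is a dict: "time": time; "joint_pos": joint angles; "joint_vel": joint speeds; "joint_efforts": joint torques, N m; "tool_pos": TCP position; "tool_rot": TCP orientation; "contact_force": force on the tool from outside, world axes, zero at the start; "ft_torque": the same for the moment, N m; "gripper_width": opening from 0.0 (shut) to 1.0 (fully open).
Only numpy, scipy, OpenCV 4.12 (cv2) and the standard library are available. Lean on these libraries where they do the work, as an engineer would, in place of code of your own. Each camera call takes 0.05 s, during which the arm holds its last target. There are 200 camera calls.

### The job

Close the hinged upper half of the saddle-shaped jig fully down onto its lower half, edge to edge. Then take the hardness gauge (the tool with the round dial on top) out of its wooden block and, through the larger window at the jig's broad end, hold it upright with its sprung tip on the small steel disc, pressing lightly so that the plunger is about half-way in, never hard. Finish while still holding it there, the tip still pressed on the disc and the jig still shut; leave the punch and everything else on the table where they are.

Things in the scene. Friction and masses are not known exactly. Their poses are not given: they have to be found in the camera images.
- jig: Fixed aluminium clamshell jig, pear-shaped like a saddle, 245 x 156 mm, on a plywood foot 12 mm wider all round. Origin: on the table under its middle; x from the nose (end at -137 mm, radius 32) to the broad end (radius 78 about x = +45 mm), z up. Lower half's edge at 46 mm above the table; top of the black saddle base in it at 44; top of the shut upper half at 60. Nose towards the robot.
- jig_lid (a joint): Opening angle (rad) of the jig's upper half; 0 = shut, edge on edge; starts 0.6 to 1.05. Aluminium shell of the same outline, 14 mm high, 0.4 kg, hinged at the broad end (far from the robot), nose swings up. Stiff hinge (0.75 N m friction): it stays where left; pushing the nose tab down takes 2 to 6 N. Two windows: 44 mm over the disc at the broad end, 24 mm at the nose (not used).
- lid_hinge (a point): Point on the hinge axis of the upper half, mid-width, 130 mm from the jig's origin along its x and 46 mm above the table. The axis is level and runs along the jig's y.
- lid_tab (a point): Top face of the finger tab that juts from the nose of the upper half (tab 30 wide, about 25 mm clear of the nose, 6 mm thick). The point moves with the upper half; closed it is 280 mm from the hinge axis towards the nose and 14 mm above it (60 mm above the table).
- spot (a point): Centre of the top face of the rigid steel test disc (diameter 16 mm, 1.5 mm proud of the black saddle base) at the jig's broad end, 45 mm along the jig's x, 45.5 mm above the table. With the jig shut it is 14.5 mm below the upper half's top, in the middle of the larger window. (A 10 mm disc under the nose window is not used.)
- gauge: Hardness gauge, round, 110 mm tall, 0.2 kg, upright in its block. Origin: end of the extended plunger tip; z along it, up to the dial. From the tip: plunger diameter 8 up to 30 mm; steel nose diameter 26 from 30 to 48; flange diameter 40 from 48 to 53 (rests on the block); dark grip diameter 32 from 53 to 98 (take it here); dial head, also diameter 32, from 98 to 110, with a white face on top.
- gauge_tip (a point): Rounded lower end of the gauge's plunger (diameter 8); moves up along the gauge as the plunger is pushed in.
- plunger (a joint): How far the gauge's plunger is pushed in, in m: 0 = fully out, 0.010 = at its stop. Spring: 2 N to start it, plus 0.5 N per mm (4.5 N at 5 mm, 7 N at the stop).
- gauge_block: Fixed wooden block 64 x 64 x 55 mm with an upright through hole of 31 mm that holds the gauge; origin under its centre. The gauge's tip hangs 7 mm above the table. It stands on the robot's right; the two blocks may have changed places.
- punch_block: The other wooden block, of the same shape, which holds the punch.
- punch: Hand punch, 116 mm tall, rounded wooden handle without a dial; stands in the other block. To be left alone.
- weight: Bystander: dark steel pattern weight, diameter 50, 42 mm tall, between the jig and the blocks.
- glue_tin: Bystander: bare metal tin, diameter 84, 100 mm tall, behind on the right.
- mallet: Bystander: hammer lying on the left; origin under it.
- template: Bystander: loose pear-shaped plywood template, 245 x 156 x 5 mm, lying on the left near the robot.
- rivet_jar: Bystander: glass jar with a metal lid, diameter 60, 75 mm tall, behind on the left.
- tape_roll: Bystander: cardboard ring, outer diameter 80, 24 mm high, lying between the jig and the blocks, near the robot.
Things that resemble listed ones, but are neither listed nor needed, are in the scene too. What is shaped like the gauge but purple or yellow is not meant.

How it is judged:
On the way, in this order (a step that is already met when the one before it is completed fails the run):
1. the upper half is shut on the lower half while the gauge still stands in its block (value of joint jig_lid below 0.03 rad and horizontal distance between gauge and gauge_block below 0.02 m and height (world z) of gauge below 0.02 m), for 0.2 s.
2. the gauge is lifted clear of its block in the gripper, the jig shut (value of joint jig_lid below 0.03 rad and height (world z) of gauge above 0.06 m and contact force between the fingers and gauge above 2 N), for 0.1 s.
At the end, for the whole second after the job is handed in: The jig is shut (within 0.03 rad), the gauge is gripped by the fingers and still, upright within 0.12 rad (7 degrees), its tip on the 16 mm disc (within 8 mm of its centre), the plunger 2 to 8 mm in, the push on the jig between 1.5 and 9 N; all this holds through the last second (value of joint jig_lid below 0.03 rad and horizontal distance between gauge_tip and spot below 0.008 m and distance between gauge_tip and spot below 0.009 m and angle between gauge's own z axis and vertical below 0.12 rad and height (world z) of gauge below 0.06 m and value of joint plunger between 0.002 and 0.008 m and contact force between gauge and jig between 1.5 and 9 N and contact force between the fingers and gauge above 2 N and contact force between gauge and gauge_block below 0.1 N and linear speed of gauge below 0.02 m/s); the arm keeps its last pose, push and grip.
It fails at once if the punch or a bystander is displaced by more than 30 mm (distance of any of weight, glue_tin, mallet, template, rivet_jar, tape_roll, punch from where it was at the start of the episode above 0.03 m).
It fails at once if the gauge is rammed into the jig (over 20 N) (contact force between gauge and jig above 20 N).
It also fails if it takes over 54 s, if anything falls off the work surface, if the arm or the gripper's body presses on something with over 40 N, if the wrist force passes 120 N, or if a joint passes its speed limit or range.

## Working session

There is one attempt and no reset: what is moved stays moved. The work goes in short steps, Python scripts to look and compute and a tool call to move; the robot and the scene stay as the last step left them, time stands still between calls to the robot, and variables do not carry over. Pictures are saved under pics/ and viewed, about 8 in all and at most 12, crops included, and the job is handed in when it is done.

Besides the shell and the picture viewer there is one more tool, called after ">>>" in YAML: its name, and indented under it one key for each argument. drive_tool: Moves the arm, as the interface text tells. Its arguments: {"type":"object","properties":{"plan":{"type":"array","items":{"type":"array","items":{"type":"number"}}},"fingers":{"type":"number"}},"required":["plan"]}

```bash
mkdir -p pics; ls; cat > h.py <<'E'
import numpy as np,cv2
from plant import status,viewer,manip
def cal(n):
    c=viewer.calibration(n); f=210/np.tan(np.radians(c["vfov"])/2)
    R=cv2.Rodrigues(np.array(c["rvec"],float))[0]; return c,f,R,np.array(c["tvec"],float).ravel()
def proj(n,P):
    c,f,R,t=cal(n); q=np.atleast_2d(P)@R.T+t; s=q[:,:2]/q[:,2:]; s=s*(1+c["k1"]*(s**2).sum(1,keepdims=True))
    return s*f+[c["cx"],c["cy"]]
def ray(n,uv):
    c,f,R,t=cal(n); d=(np.array(uv,float)-[c["cx"],c["cy"]])/f; s=d.copy()
    for _ in range(30): s=d/(1+c["k1"]*(s@s))
    return -R.T@t, R.T@np.append(s,1)
def atz(n,uv,z):
    o,d=ray(n,uv); return o+d*(z-o[2])/d[2]
E
python3 - <<'E'
from h import *
a=viewer.grab_frame("side");b=viewer.grab_frame("top")
cv2.imwrite("pics/side0.png",a);cv2.imwrite("pics/top0.png",b)
for n in("side","top"):
    c,f,R,t=cal(n);print(n,f,c["k1"],-R.T@t,R[2])
print(status.state())
E
```

```text
pics
side 431.8186993707124 -0.09522079938147257 [-0.09207161  0.69485464  0.98077419] [ 0.47872404 -0.52738163 -0.70192016]
top 525.2203158435161 -0.014759304337525658 [ 0.32986122 -0.01240014  1.35956098] [ 0.15064022  0.02280047 -0.98832569]
{'time': 0.1, 'joint_pos': array([-1.40599025e+00,  5.32757680e-02,  1.61411715e+00, -4.40631246e-05,
        1.47598802e+00, -1.18985522e-01]), 'joint_vel': array([ 9.23911473e-04,  9.74941032e-04, -2.57679595e-03,  1.79488089e-03,
        2.75804347e-06,  1.89390249e-03]), 'joint_efforts': array([-1.17178733e-03, -3.94909501e+01, -3.71364856e+01, -2.41712805e-04,
        3.93787224e-03, -1.85914899e-05]), 'tool_pos': array([ 0.1749115 , -0.59949026,  0.24721889]), 'tool_rot': array([-0.09936882, -0.69996965, -0.10063229,  0.70002962]), 'contact_force': array([0.37373931, 0.44047171, 0.0772857 ]), 'ft_torque': array([-0.0026596 ,  0.01706364,  0.02335092]), 'gripper_width': 0.997666617331802}
```

View pics/top0.png

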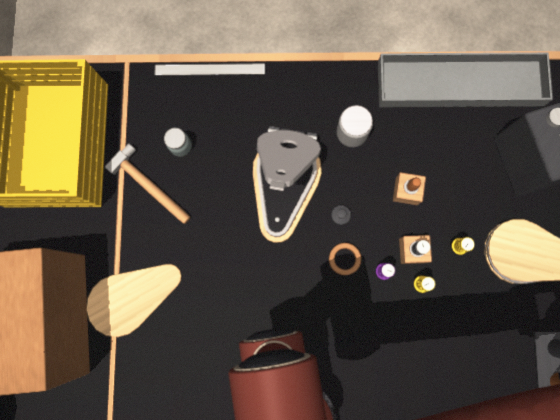

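View pics/side0.png

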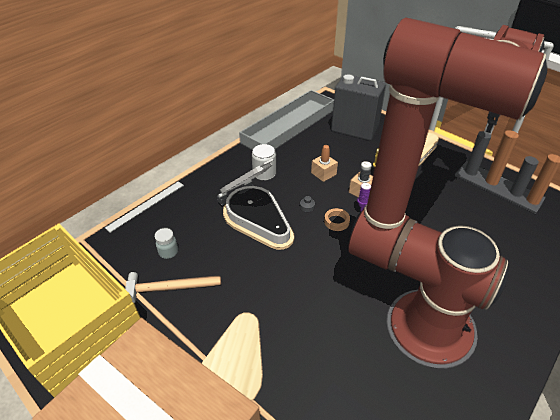

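The top view shows the jig at about (285,185), with its lid open and the nose pointing down the picture. Gauge candidates are the dial in the block at (422,247), purple (386,271), yellow (425,284), yellow (462,245), and the punch in the other block at (413,184). I choose the one in the block at (422,247) and will check it in a close crop.

```bash
python3 - <<'E'
from h import *
b=cv2.imread("pics/top0.png")
A=cv2.resize(b[115:255,235:335],None,fx=4,fy=4,interpolation=2)
B=cv2.resize(b[165:305,365:465],None,fx=4,fy=4,interpolation=2)
cv2.imwrite("pics/c0.png",np.hstack([A,B]))
E
```

```text
(no output)
```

View pics/c0.png

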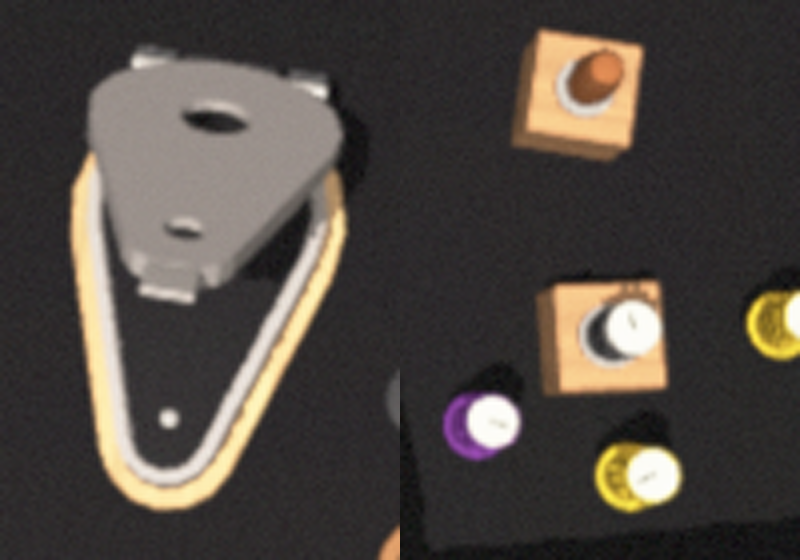

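```bash
cat >> h.py <<'E'
def jig(p,P):  # p=x,y,yaw ; P jig-frame points -> world
    c,s=np.cos(p[2]),np.sin(p[2]); P=np.atleast_2d(P).astype(float)
    return np.c_[p[0]+c*P[:,0]-s*P[:,1],p[1]+s*P[:,0]+c*P[:,1],P[:,2]]
def lid(a,P):  # lid coords: d from hinge to nose, y, h above hinge
    P=np.atleast_2d(P).astype(float);d,y,h=P.T
    return np.c_[.130-(d*np.cos(a)-h*np.sin(a)),y,.046+d*np.sin(a)+h*np.cos(a)]
def outline(e,z,xmax=.03):
    r1,r2=.032+e,.078+e; al=np.arccos((r1-r2)/.15)  # tangent angle from +x... 
    n=np.pi-np.arccos((r2-r1)/.15) if 0 else np.arccos((r1-r2)/.15)
    n=np.arccos(-(r2-r1)/.15*-1) if 0 else np.pi-n
    th=np.linspace(np.pi-n+0,np.pi,25) ; th=np.linspace(np.arccos((r1-r2)/.15*1),np.pi,25)
    a=np.c_[-.105+r1*np.cos(th),r1*np.sin(th)]
    t0=th[0]; q=np.array([.045+r2*np.cos(t0),r2*np.sin(t0)]); L=np.linspace(q,a[0],30)[:-1]
    L=L[L[:,0]<xmax]; U=np.r_[L,a]; P=np.r_[U,U[::-1]*[1,-1]]
    return np.c_[P,np.full(len(P),z)]
E
cat > fit.py <<'E'
from h import *
from scipy.optimize import minimize,least_squares
b=cv2.imread("pics/top0.png"); g=cv2.GaussianBlur(b,(0,0),1.0).astype(float)
o=lambda u,v:(235+(u+.5)/4-.5,115+(v+.5)/4-.5)
r=lambda u,v:(365+(u-400+.5)/4-.5,165+(v+.5)/4-.5)
def grad(img):
    return np.hypot(cv2.Sobel(img,-1,1,0),cv2.Sobel(img,-1,0,1))
G1=grad(g[:,:,0]-0.0*g[:,:,2]); G2=grad(g[:,:,2])
def samp(G,uv): return cv2.remap(G.astype(np.float32),uv[:,:1].astype(np.float32),uv[:,1:].astype(np.float32),1).ravel()
def cost(p):
    return -(samp(G1,proj("top",jig(p,outline(0,.046,.0)))).mean()+samp(G2,proj("top",jig(p,outline(.012,p[3],.0)))).mean())
nose=atz("top",o(165,484),.046); print("nose",nose)
hb=(atz("top",o(150,58),.046)+atz("top",o(310,83),.046))/2; print("hinge approx",hb)
best=None
for dx in(-.008,0,.008):
  for yw in(-.2,-.1,0,.1):
    c=nose[:2]+.137*np.array([np.cos(yw),np.sin(yw)])
    m=minimize(cost,[c[0]+dx,c[1],yw,.008],method="Nelder-Mead",options=dict(initial_simplex=np.array([[c[0]+dx,c[1],yw,.008]]+[list(np.array([c[0]+dx,c[1],yw,.008])+np.eye(4)[i]*[.006,.006,.06,.008][i]) for i in range(4)])))
    if best is None or m.fun<best.fun: best=m
p=best.x; print("jig",p,best.fun)
L=np.array([[.292,.015,.014],[.292,-.015,.014],[.292,.015,.008],[.292,-.015,.008],[.085,0,.014]])
uv=np.array([o(142,286),o(198,292),o(140,296),o(194,301),o(215,117)])
s=least_squares(lambda a:(proj("top",jig(p,lid(a[0],L)))-uv).ravel(),[.8]);print("lid",s.x,s.fun.reshape(-1,2).round(1).tolist())
print("hinge",jig(p,[.13,0,.046]),"spot",jig(p,[.045,0,.0455]),"tab now",jig(p,lid(s.x[0],[.28,0,.014])))
print("gauge dial top",atz("top",r(633,327),.117),"block",[atz("top",r(*q),.055).round(4) for q in((554,284),(660,280),(667,388),(558,395))])
v=cv2.resize(b,None,fx=4,fy=4,interpolation=2)
w=cv2.imread("pics/side0.png"); w=cv2.resize(w,None,fx=4,fy=4,interpolation=2)
for n,im in(("top",v),("side",w)):
  for P,c in((jig(p,outline(0,.046)),(0,0,255)),(jig(p,outline(.012,p[3])),(0,255,0)),(jig(p,lid(s.x[0],L)),(255,255,0))):
    for q in proj(n,P): cv2.circle(im,tuple(int(k) for k in (q*4+1.5).round()),2,c,-1)
cv2.imwrite("pics/ov.png",np.hstack([v[460:1020,940:1340],w[620:1180,820:1220]]))
E
python3 fit.py
```

```text
nose [0.46516701 0.03549041 0.046     ]
hinge approx [ 0.73384655 -0.00555116  0.046     ]Traceback (most recent call last):
  File "fit.py", line 18, in <module>
    m=minimize(cost,[c[0]+dx,c[1],yw,.008],method="Nelder-Mead",options=dict(initial_simplex=np.array([[c[0]+dx,c[1],yw,.008]]+[list(np.array([c[0]+dx,c[1],yw,.008])+np.eye(4)[i]*[.006,.006,.06,.008][i]) for i in range(4)])))
    res = _minimize_neldermead(fun, x0, args, callback, bounds=bounds,
                               **options)
    fxe = func(xe)
    fx = function(np.copy(x), *(wrapper_args + args))
  File "fit.py", line 11, in cost
    return -(samp(G1,proj("top",jig(p,outline(0,.046,.0)))).mean()+samp(G2,proj("top",jig(p,outline(.012,p[3],.0)))).mean())
                                                                           ~~~~^^^^^^^^^^^^^^^^^^^^^^^^^^^^^^^^^^^^
  File "h.py", line 7, in proj
    c,f,R,t=cal(n); q=np.atleast_2d(P)@R.T+t; s=q[:,:2]/q[:,2:]; s=s*(1+c["k1"]*(s**2).sum(1,keepdims=True))
            ~~~^^^
  File "h.py", line 4, in cal
    c=viewer.calibration(n); f=210/np.tan(np.radians(c["vfov"])/2)
ValueError: time passes only in moves, steps and waits
```

```bash
python3 - <<'E'
s=open("h.py").read()
s=s.replace("def cal(n):","from functools import lru_cache\n@lru_cache\ndef cal(n):")
a=s.index("; al=np.arccos"); b=s.index("th=np.linspace(np.arccos")
s=s[:a]+"\n    "+s[b:]
open("h.py","w").write(s)
E
python3 fit.py
```

```text
nose [0.46516701 0.03549041 0.046     ]
hinge approx [ 0.73384655 -0.00555116  0.046     ]
jig [ 0.60966812  0.02374418 -0.15851842 -0.1081194 ] -612.1456298828125
lid [0.7998929] [[-4.0, -0.6], [-4.1, 0.1], [-3.7, -0.7], [-3.3, 0.2], [-3.2, -2.7]]
hinge [[0.73803822 0.00322298 0.046     ]] spot [[0.65410393 0.01664068 0.0455    ]] tab now [[0.55530097 0.03243529 0.25659378]]
gauge dial top [ 0.43205655 -0.3138527   0.117     ] block [array([ 0.4639, -0.281 ,  0.055 ]), array([ 0.4663, -0.3467,  0.055 ]), array([ 0.3995, -0.3483,  0.055 ]), array([ 0.3953, -0.2813,  0.055 ])]
```

View pics/ov.png

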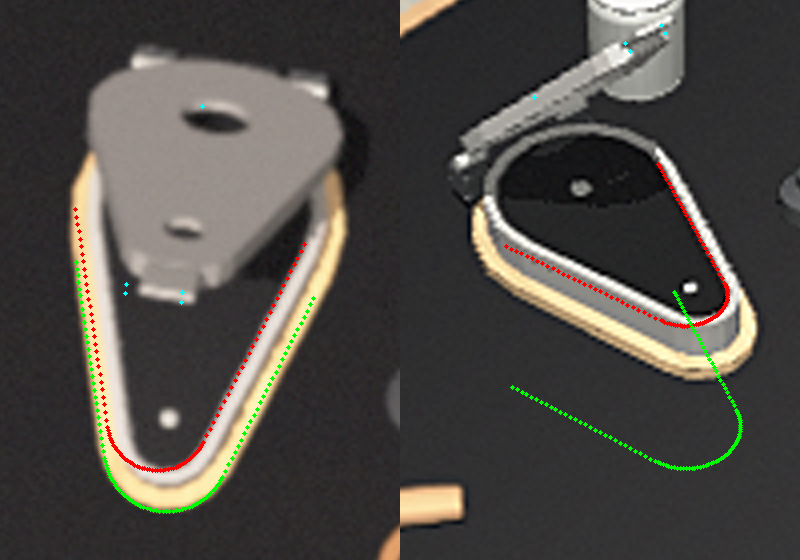

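The overlay shows my edge fit slipped: foot height ran to −0.1 and the outlines sit off the rim. The side view does show the steel disc at crop (580,188) and the nose disc at (690,288), so I'll use these directly.

```bash
cat > fit2.py <<'E'
exec(open("fit.py").read().split("nose=atz")[0])
so=lambda u,v:(205+(u-400+.5)/4-.5,155+(v+.5)/4-.5)
S=atz("side",so(580,188),.0455); N=atz("side",so(690,288),.0455); N2=atz("top",o(168,418),.0455)
print("spot",S,"nosedisc side",N,"top",N2)
d=S-(N+N2)/2; yw=np.arctan2(d[1],d[0]); print(yw,np.hypot(*d[:2]))
def cost2(p):
    q=[p[0],p[1],p[2],.010]
    pen=1e6*max(0,abs(p[3]-.010)-.005)
    return -(samp(G1,proj("top",jig(p,outline(0,.046,.0)))).mean()+samp(G2,proj("top",jig(p,outline(.012,p[3],.0)))).mean())+pen
c=S[:2]-.045*np.array([np.cos(yw),np.sin(yw)]); x0=np.array([c[0],c[1],yw,.01])
m=minimize(cost2,x0,method="Nelder-Mead",options=dict(initial_simplex=np.vstack([x0]+[x0+np.eye(4)[i]*[.003,.003,.03,.003][i] for i in range(4)])))
print("x0",x0,cost2(x0),"fit",m.x,m.fun)
p=m.x
L=np.array([[.292,.015,.014],[.292,-.015,.014],[.292,.015,.008],[.292,-.015,.008],[.085,0,.014]])
uv=np.array([o(142,286),o(198,292),o(140,296),o(194,301),o(215,117)])
s=least_squares(lambda a:(proj("top",jig(p,lid(a[0],L)))-uv).ravel(),[.8]);print("lid",s.x,s.fun.reshape(-1,2).round(1).tolist())
print("hinge",jig(p,[.13,0,.046]),"spot",jig(p,[.045,0,.0455]),"tab now",jig(p,lid(s.x[0],[.28,0,.014])))
v=cv2.resize(b,None,fx=4,fy=4,interpolation=2)
w=cv2.imread("pics/side0.png"); w=cv2.resize(w,None,fx=4,fy=4,interpolation=2)
for n,im in(("top",v),("side",w)):
  for P,c in((jig(p,outline(0,.046)),(0,0,255)),(jig(p,outline(.012,p[3])),(0,255,0)),(jig(p,lid(s.x[0],L)),(255,255,0)),(jig(p,[.045,0,.0455]),(0,0,255))):
    for q in proj(n,P): cv2.circle(im,tuple(int(k) for k in (q*4+1.5).round()),2,c,-1)
cv2.imwrite("pics/ov2.png",np.hstack([v[460:1020,940:1340],w[620:1180,820:1220]]))
print("gauge dial top",atz("top",r(633,327),.117))
from scipy.spatial.transform import Rotation as Ro
q=status.state()["tool_rot"];print(Ro.from_quat(np.roll(q,-1)).as_matrix().round(3))
E
python3 fit2.py
```

```text
spot [0.64581614 0.00895457 0.0455    ] nosedisc side [0.50722527 0.03270895 0.0455    ] top [0.50706168 0.03376085 0.0455    ]
-0.17333397278897472 0.14078224921849314
x0 [ 0.60149045  0.01671559 -0.17333397  0.01      ] -557.85724 fit [ 0.60036635  0.01760816 -0.17141883  0.00513712] -579.8365478515625
lid [0.83446621] [[-1.0, -0.5], [-1.0, 0.3], [-0.8, -0.6], [-0.3, 0.5], [-0.1, -0.1]]
hinge [[ 0.72846104 -0.00456731  0.046     ]] spot [[0.64470682 0.00993204 0.0455    ]] tab now [[0.55339759 0.02573929 0.26286471]]
gauge dial top [ 0.43205655 -0.3138527   0.117     ]
[[-0.     0.28  -0.96 ]
 [ 0.002 -0.96  -0.28 ]
 [-1.    -0.002 -0.   ]]
```

View pics/ov2.png

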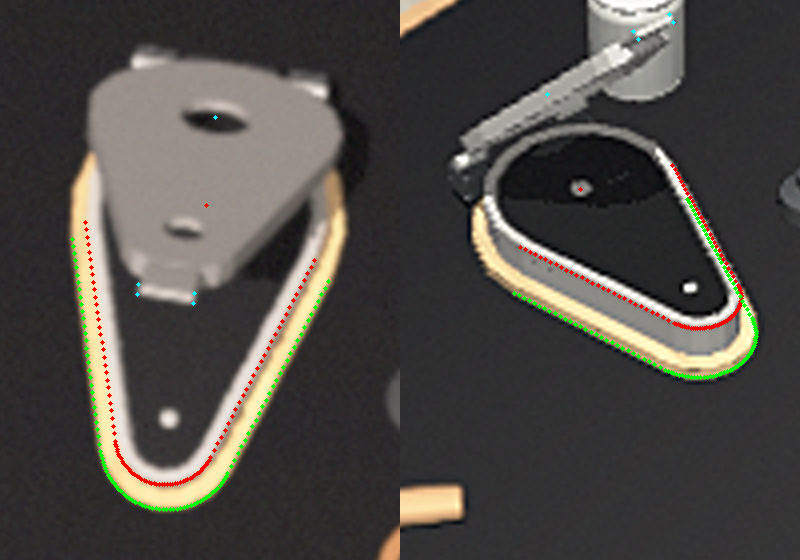

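The overlay now fits within about 2 mm in both views: disc at (0.645, 0.009), yaw −0.173, lid at about 0.83 rad, tab at (0.553, 0.026, 0.263). Next I close the fingers, rise, and move above the tab.

>>> drive_tool:
  plan:
    - [-0.05,0,0,0]
    - [-0.09,0,0,0]
    - [-0.09,-0.495,-0.539,0]
    - [-0.09,-0.495,-0.539,0]
    - [-0.09,-0.495,-0.539,0]
    - [-0.09,-0.495,-0.539,0]
    - [-0.09,-0.495,-0.539,0]
    - [-0.09,-0.495,-0.539,0]
    - [-0.09,-0.495,-0.539,0]
    - [-0.09,-0.495,-0.539,0]
    - [-0.09,-0.495,-0.539,0]
    - [-0.09,-0.495,-0.539,0]
  fingers: 0

```text
time: 1.3
tool_pos: [0.4343, -0.1701, 0.338]
tool_rot: [0.1, 0.7, 0.1, -0.7]
contact_force: [0.8, -1.4, -0.4]
gripper_width: 0.0
```

>>> drive_tool:
  plan:
    - [0,-0.156,-0.169,0]
    - [0,-0.156,-0.169,0]
    - [0,-0.156,-0.169,0]
    - [0,-0.156,-0.169,0]
    - [0,-0.156,-0.169,0]
    - [0,-0.156,-0.169,0]
    - [0,-0.156,-0.169,0]

```text
time: 2.0
tool_pos: [0.5522, 0.0254, 0.3375]
tool_rot: [-0.101, -0.699, -0.1, 0.701]
contact_force: [-0.0, -0.3, 0.3]
gripper_width: -0.0
```

```bash
python3 - <<'E'
from h import *
s=status.state();print(s["tool_pos"],s["contact_force"],s["joint_pos"].round(2))
p=[.6009,.0172,-.172]
t=np.array(s["tool_pos"])
# rows relative to current pos for fingertip over tab point, contact offset eps
Ty=np.array([.28,-.96]);Tz=np.array([-.96,-.28])
for a in [.83,.75,.65,.55,.45,.35,.25,.15,.07,.0]:
    P=jig(p,lid(a,[.28,0,.014]))[0]; D=P+[0,0,.017]-t
    print(a,P.round(3),[round(-D[2],3),round(D[:2]@Ty,3),round(D[:2]@Tz,3)])
a=viewer.grab_frame("side");cv2.imwrite("pics/s1.png",a)
E
```

```text
[0.55223479 0.02536071 0.33750142] [-0.02450446 -0.34553169  0.27015133] [-0.09 -0.16  1.67 -0.    1.63  1.2 ]
0.83 [0.553 0.026 0.262] [np.float64(0.058), np.float64(0.0), np.float64(-0.001)]
0.75 [0.537 0.028 0.247] [np.float64(0.073), np.float64(-0.007), np.float64(0.014)]
0.65 [0.518 0.032 0.227] [np.float64(0.094), np.float64(-0.016), np.float64(0.031)]
0.55 [0.501 0.035 0.204] [np.float64(0.116), np.float64(-0.023), np.float64(0.047)]
0.45 [0.487 0.037 0.18 ] [np.float64(0.14), np.float64(-0.03), np.float64(0.06)]
0.35 [0.475 0.039 0.155] [np.float64(0.165), np.float64(-0.035), np.float64(0.071)]
0.25 [0.465 0.041 0.129] [np.float64(0.192), np.float64(-0.039), np.float64(0.079)]
0.15 [0.458 0.042 0.102] [np.float64(0.219), np.float64(-0.042), np.float64(0.086)]
0.07 [0.455 0.043 0.08 ] [np.float64(0.241), np.float64(-0.044), np.float64(0.089)]
0.0 [0.453 0.043 0.06 ] [np.float64(0.261), np.float64(-0.045), np.float64(0.09)]
```

View pics/s1.png

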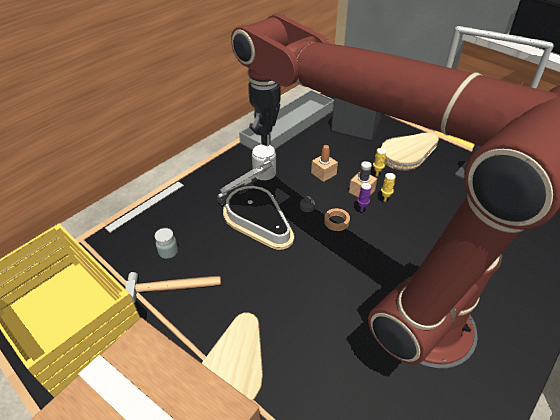

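The picture shows the fingertips at (263,140), directly above the raised tab at (268,157). I push down along the arc.

>>> drive_tool:
  plan:
    - [0.03,0,0,0]
    - [0.05,0,0,0]
    - [0.058,0,-0.001,0]
    - [0.066,-0.003,0.007,0]
    - [0.073,-0.007,0.014,0]
    - [0.083,-0.011,0.023,0]
    - [0.094,-0.016,0.031,0]
    - [0.105,-0.02,0.039,0]
    - [0.116,-0.023,0.047,0]
    - [0.128,-0.027,0.054,0]
    - [0.14,-0.03,0.06,0]

```text
time: 3.15
tool_pos: [0.4858, 0.0367, 0.1981]
tool_rot: [0.1, 0.7, 0.1, -0.7]
contact_force: [1.6, -1.1, 1.0]
gripper_width: 0.003
```

>>> drive_tool:
  plan:
    - [0.012,-0.002,0.006,0]
    - [0.025,-0.005,0.011,0]
    - [0.038,-0.007,0.015,0]
    - [0.052,-0.009,0.019,0]
    - [0.065,-0.01,0.023,0]
    - [0.079,-0.012,0.026,0]
    - [0.09,-0.013,0.028,0]
    - [0.101,-0.014,0.029,0]
    - [0.111,-0.015,0.03,0]
    - [0.117,-0.015,0.03,0]

```text
time: 4.15
tool_pos: [0.4528, 0.043, 0.0801]
tool_rot: [-0.1, -0.699, -0.1, 0.701]
contact_force: [-1.7, -0.7, 1.4]
gripper_width: 0.002
```

```bash
python3 - <<'E'
from h import *
s=status.state();print(s["tool_pos"],s["contact_force"])
a=viewer.grab_frame("side");cv2.imwrite("pics/s2.png",np.hstack([cv2.resize(a[100:260,190:330],None,fx=3,fy=3)]))
E
```

```text
[0.45281281 0.0429985  0.08010161] [-1.74526202 -0.72122911  1.35352344]
```

View pics/s2.png

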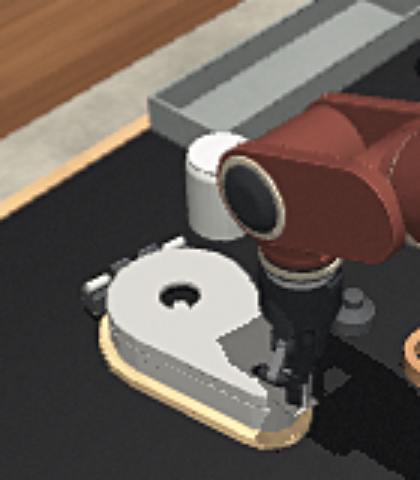

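The lid is nearly down: the seam line is still visible, and the disc shows in the window at crop (181,300). I press the last few millimetres.

>>> drive_tool:
  plan:
    - [0.003,0,0,0]
    - [0.005,0,0,0]
    - [0.007,0,0,0]
    - [0.007,0,0,0]

```text
time: 4.6
tool_pos: [0.4536, 0.043, 0.0768]
tool_rot: [-0.1, -0.699, -0.1, 0.701]
contact_force: [-9.2, 0.7, 16.3]
gripper_width: 0.003
```

Contact force is 16 N at fingertip z = 0.060, so the lid is shut. I retreat up and move over the gauge (dial (0.432,−0.314), block centre from its corners (0.431,−0.314), in agreement), opening the fingers.

>>> drive_tool:
  plan:
    - [0,0,0,0]
    - [0,0,0,0]
    - [-0.05,0,0,0]
    - [-0.1,0,0,0]
    - [-0.12,0,0,0]
    - [-0.12,0.337,0.121,0]
    - [-0.12,0.337,0.121,0]
    - [-0.12,0.337,0.121,0]
    - [-0.12,0.337,0.121,0]
    - [-0.12,0.337,0.121,0]
    - [-0.12,0.337,0.121,0]
    - [-0.12,0.337,0.121,0]

```text
time: 5.8
tool_pos: [0.4318, -0.3088, 0.1948]
tool_rot: [0.1, 0.7, 0.099, -0.7]
contact_force: [0.7, 0.9, 0.0]
gripper_width: -0.002
```

>>> drive_tool:
  plan:
    - [0,0.008,0.003,0]
    - [0,0.008,0.003,0]
    - [0,0.008,0.003,0]
    - [0,0.008,0.003,0]
    - [0,0.008,0.003,0]
  fingers: 0.065

```text
time: 6.3
tool_pos: [0.4318, -0.3136, 0.1944]
tool_rot: [0.101, 0.7, 0.101, -0.7]
contact_force: [0.1, -0.0, 0.2]
gripper_width: 0.757
```

```bash
python3 - <<'E'
from h import *
s=status.state();print(s["tool_pos"],s["contact_force"],s["gripper_width"])
a=viewer.grab_frame("side");b=viewer.grab_frame("top");cv2.imwrite("pics/top3.png",b);cv2.imwrite("pics/side3.png",a)
A=cv2.resize(b[115:255,235:335],None,fx=4,fy=4,interpolation=2)
B=cv2.resize(a[130:270,300:400],None,fx=4,fy=4,interpolation=2)
cv2.imwrite("pics/c3.png",np.hstack([A,B]))
E
```

```text
[ 0.43179793 -0.3136364   0.19436394] [ 0.10080847 -0.0469296   0.15396088] 0.7571220413120939
```

View pics/c3.png

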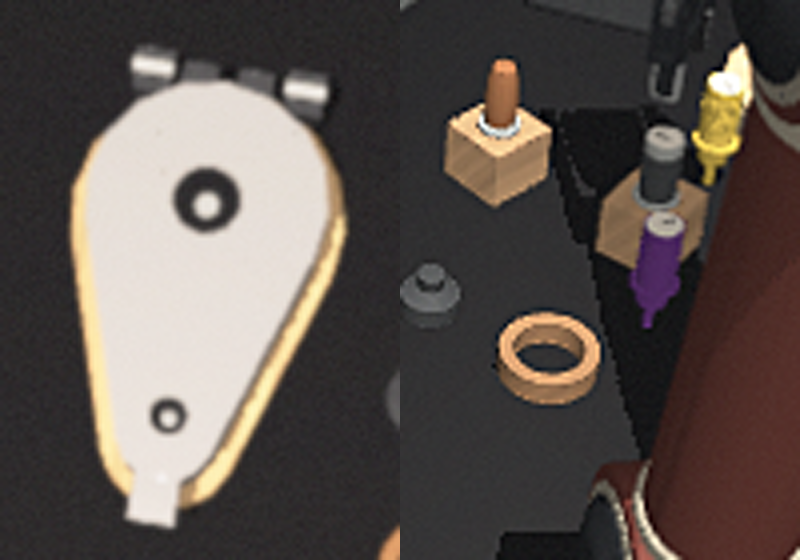

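The lid is shut. The window centre is at crop (206,200) with the disc at (207,207). In the side crop the gauge's dial is at (665,140), below the open fingers. I cross-check both positions.

```bash
python3 - <<'E'
from h import *
o=lambda u,v:(235+(u+.5)/4-.5,115+(v+.5)/4-.5)
so=lambda u,v:(300+(u-400+.5)/4-.5,130+(v+.5)/4-.5)
print("spot",atz("top",o(207,207),.0455),"win",atz("top",o(206,200),.060))
print("dial side",atz("side",so(664,142),.117))
E
```

```text
spot [0.64346792 0.00920447 0.0455    ] win [0.64455942 0.00960268 0.06      ]
dial side [ 0.43058863 -0.31049509  0.117     ]
```

>>> drive_tool:
  plan:
    - [0.03,0,0,0]
    - [0.06,0,0,0]
    - [0.085,0,0,0]
    - [0.105,0,0,0]
    - [0.108,0,0,0]
    - [0.108,0,0,0]

```text
time: 7.0
tool_pos: [0.4313, -0.3144, 0.086]
tool_rot: [-0.1, -0.7, -0.101, 0.7]
contact_force: [0.0, -0.9, -0.1]
gripper_width: 0.764
```

>>> drive_tool:
  plan:
    - [0,0,0,0]
    - [0,0,0,0]
    - [0,0,0,0]
    - [0,0,0,0]
    - [0,0,0,0]
    - [0,0,0,0]
    - [0,0,0,0]
    - [0,0,0,0]
  fingers: 0.0

```text
time: 7.8
tool_pos: [0.4324, -0.3158, 0.0882]
tool_rot: [0.101, 0.701, 0.099, -0.699]
contact_force: [0.2, 1.6, 6.9]
gripper_width: 0.36
```

>>> drive_tool:
  plan:
    - [-0.01,0,0,0]
    - [-0.03,0,0,0]
    - [-0.06,0,0,0]
    - [-0.09,0,0,0]
    - [-0.11,0,0,0]
    - [-0.11,0,0,0]
    - [-0.11,0,0,0]

```text
time: 8.5
tool_pos: [0.4311, -0.3147, 0.1958]
tool_rot: [-0.1, -0.7, -0.1, 0.7]
contact_force: [-0.7, 0.5, -3.3]
gripper_width: 0.364
```

```bash
python3 - <<'E'
from h import *
s=status.state();print(s["tool_pos"],s["contact_force"],s["ft_torque"],s["gripper_width"])
a=viewer.grab_frame("side");cv2.imwrite("pics/c4.png",cv2.resize(a[90:250,300:440],None,fx=4,fy=4,interpolation=2)[:600])
E
```

```text
[ 0.43114049 -0.31472254  0.19576549] [-0.70773104  0.54728243 -3.28409848] [-0.00581257  0.05743084  0.02415788] 0.3637120382984027
```

View pics/c4.png

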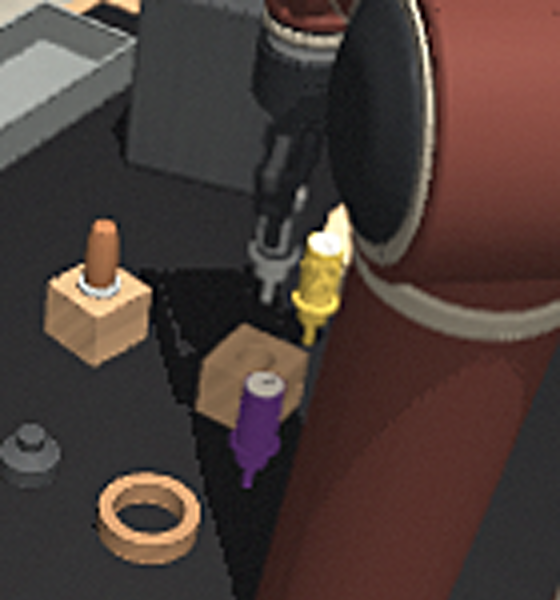

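The gauge is lifted upright in the fingers, with its tip at crop (267,300). I work out the tip height and the move.

```bash
python3 - <<'E'
from h import *
so=lambda u,v:(300+(u+.5)/4-.5,90+(v+.5)/4-.5)
o,d=ray("side",so(267,302))
t=np.array([.4311,-.3147]); k=((t-o[:2])@d[:2])/(d[:2]@d[:2]);print("tip",o+k*d)
D=np.array([.6445,.0095])-t
print(D@[.28,-.96],D@[-.96,-.28],np.hypot(*D))
E
```

```text
tip [ 0.43031497 -0.31510604  0.11444233]
-0.25148 -0.29563999999999996 0.3881303904617622
```

>>> drive_tool:
  plan:
    - [0,-0.251,-0.296,0]
    - [0,-0.251,-0.296,0]
    - [0,-0.251,-0.296,0]
    - [0,-0.251,-0.296,0]
    - [0,-0.251,-0.296,0]
    - [0,-0.251,-0.296,0]
    - [0,-0.251,-0.296,0]
    - [0,-0.251,-0.296,0]
    - [0,-0.251,-0.296,0]
    - [0.02,-0.251,-0.296,0]
    - [0.035,-0.251,-0.296,0]
    - [0.035,-0.251,-0.296,0]

```text
time: 9.75
tool_pos: [0.6421, 0.0087, 0.1557]
tool_rot: [-0.099, -0.697, -0.101, 0.703]
contact_force: [-0.9, -0.5, -2.3]
gripper_width: 0.359
```

```bash
python3 - <<'E'
from h import *
s=status.state();print(s["tool_pos"],s["contact_force"],s["gripper_width"])
a=viewer.grab_frame("side");b=viewer.grab_frame("top")
A=cv2.resize(a[120:260,200:300],None,fx=4,fy=4,interpolation=2)
B=cv2.resize(b[115:255,235:335],None,fx=4,fy=4,interpolation=2)
cv2.imwrite("pics/c5.png",np.hstack([A,B]))
E
```

```text
[0.64209126 0.00868678 0.15573574] [-0.86265667 -0.45399157 -2.34785187] 0.35882742691264086
```

View pics/c5.png

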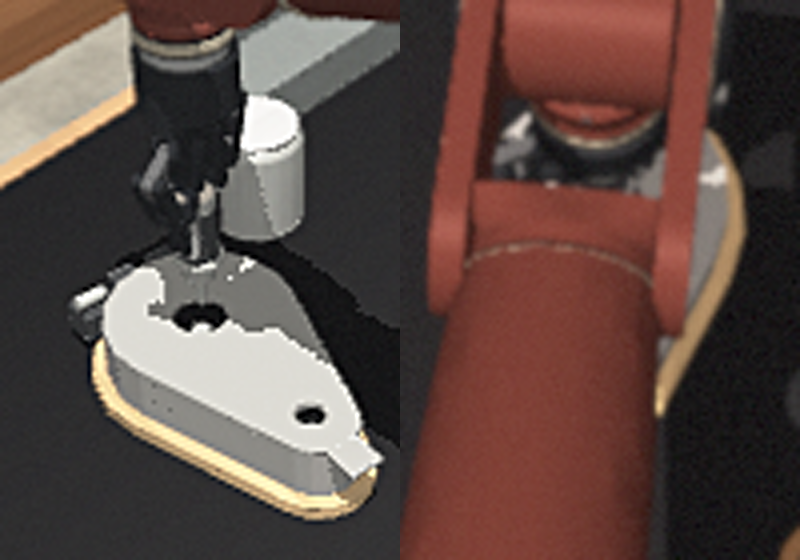

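The gauge hangs over the window at side crop (203,315), and the lid is shut. I descend to just above the disc and settle.

>>> drive_tool:
  plan:
    - [0.01,0,0,0]
    - [0.02,0,0,0]
    - [0.026,0,0,0]
    - [0.026,0,0,0]
    - [0.026,0,0,0]
    - [0.026,0,0,0]

```text
time: 10.45
tool_pos: [0.6457, 0.0088, 0.1358]
tool_rot: [0.1, 0.7, 0.1, -0.7]
contact_force: [-0.2, -0.8, -1.8]
gripper_width: 0.359
```

```bash
python3 - <<'E'
from h import *
s=status.state();print(s["tool_pos"],s["contact_force"],s["gripper_width"])
a=viewer.grab_frame("side")
for z in(.0455,.05,.0535): print(proj("side",[.6445,.0095,z]),end=" ")
cv2.imwrite("pics/c6.png",cv2.resize(a[165:215,220:290],None,fx=8,fy=8,interpolation=2))
E
```

```text
[0.64567555 0.00882787 0.13584153] [-0.1687892  -0.84599598 -1.77326149] 0.3591866497035641
[[249.80048736 201.90021175]] [[249.73080933 200.86188102]] [[249.67641452 200.05099974]]
```

View pics/c6.png

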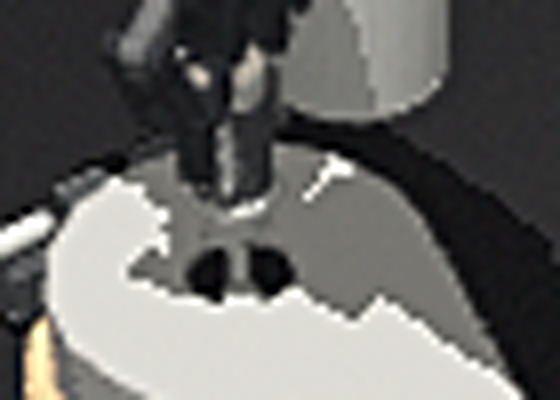

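The plunger is centred in the window at crop (238,265). I descend in small steps and watch the force.

>>> drive_tool:
  plan:
    - [0.003,0,0,0]
    - [0.006,0,0,0]
    - [0.008,0,0,0]
    - [0.008,0,0,0]
    - [0.008,0,0,0]

```text
time: 11.0
tool_pos: [0.6453, 0.0088, 0.1272]
tool_rot: [-0.1, -0.7, -0.1, 0.7]
contact_force: [0.1, 0.3, -1.8]
gripper_width: 0.358
```

>>> drive_tool:
  plan:
    - [0.001,0,0,0]
    - [0.002,0,0,0]
    - [0.002,0,0,0]
    - [0.002,0,0,0]

```text
time: 11.4
tool_pos: [0.6456, 0.0088, 0.1258]
tool_rot: [0.1, 0.7, 0.1, -0.7]
contact_force: [0.1, 0.7, -0.1]
gripper_width: 0.362
```

>>> drive_tool:
  plan:
    - [0.001,0,0,0]
    - [0.002,0,0,0]
    - [0.002,0,0,0]
    - [0.002,0,0,0]

```text
time: 11.8
tool_pos: [0.6455, 0.0089, 0.1236]
tool_rot: [0.1, 0.7, 0.1, -0.7]
contact_force: [-0.2, 0.0, 1.4]
gripper_width: 0.36
```

>>> drive_tool:
  plan:
    - [0.001,0,0,0]
    - [0.002,0,0,0]
    - [0.0025,0,0,0]
    - [0.0025,0,0,0]
    - [0.0025,0,0,0]
    - [0.0025,0,0,0]

```text
time: 12.4
tool_pos: [0.6455, 0.0088, 0.121]
tool_rot: [0.1, 0.7, 0.1, -0.7]
contact_force: [-0.2, 0.3, 2.1]
gripper_width: 0.359
```

>>> drive_tool:
  plan:
    - [0,0,0,0]
    - [0,0,0,0]
    - [0,0,0,0]
    - [0,0,0,0]
    - [0,0,0,0]

```text
time: 12.9
tool_pos: [0.6454, 0.0088, 0.1209]
tool_rot: [0.1, 0.7, 0.1, -0.7]
contact_force: [-0.3, -0.2, 2.0]
gripper_width: 0.359
```

```bash
python3 - <<'E'
from h import *
for i in range(6):
    a=viewer.grab_frame("side");s=status.state();print(s["tool_pos"].round(4),s["contact_force"].round(1),s["ft_torque"].round(3))
A=cv2.resize(a[120:220,190:290],None,fx=6,fy=6,interpolation=2)
cv2.imwrite("pics/c7.png",A[:600])
E
```

```text
[0.6454 0.0089 0.1209] [ 0.7 -0.2  2.8] [-0.016 -0.057  0.011]
[0.6454 0.0088 0.1209] [0.3 0.2 3.1] [ 0.046 -0.084 -0.006]
[0.6454 0.0088 0.1209] [0.4 0.3 2.5] [-0.027 -0.136  0.036]
[0.6454 0.0088 0.1209] [-0.1 -0.3  3.7] [ 0.024 -0.059 -0.021]
[0.6454 0.0088 0.1209] [ 0.6 -0.1  2.6] [-0.032 -0.061 -0.012]
[0.6454 0.0088 0.1209] [0.6 0.2 1.6] [-0.018 -0.1    0.012]
```

View pics/c7.png

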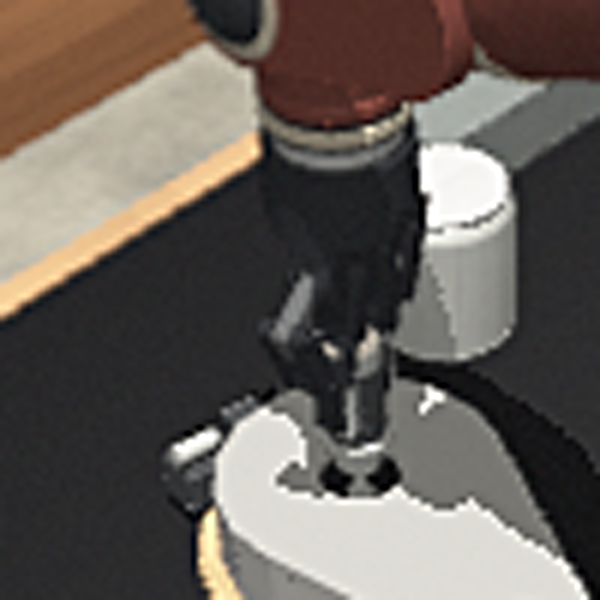

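Mean force is +2.7 N against a −2 N hanging baseline, so the push is about 4.7 N, or about 5 mm of plunger. The gauge is upright and centred in the window (crop (358,470)), and the lid is shut.

```bash
python3 -c "
from plant import manip
print(manip.job_done())"
```

```text
the job is handed in; nothing more can be done
None
```

I shut the jig's upper half, took the gauge out of its block, and handed in at about 13 s with the gauge held upright and its tip pressed lightly on the disc. No verdict was reported.

**Jig:** I pushed the nose tab down to its stop, with 16 N at fingertip height 60 mm, which is the shut height. It still looked shut in the last picture.

**Gauge:** At the end the tool was at (0.6454, 0.0088), and the cameras had put the disc at (0.6445, 0.0095), about 1 mm away. The push was about 4.7 N, which matches 5 mm of plunger travel (reading about +2.7 N, noise ±1 N, against −2 N hanging free).

**Disagreements:**
- The first automatic fit of the jig's outline went wrong, and I replaced it using the disc positions.
- The two cameras differed by about 3 mm on the gauge's position; I used the top view, which agreed with its block's corners.
- The reading showed about 7 N upward while the fingers closed on the gauge. It disappeared on lifting, and I did not find the cause.

I did not picture the rest of the table after the final press. Nothing was seen to be touched, and the last wider pictures showed the punch, weight and tape roll standing as before.

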